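Uncap the leaning probe and shut its cap away in the flap box

ROBOT

A 6-joint arm with a two-finger parallel gripper is mounted at the origin on a cart in front of the work surface, level with it; the furniture and walls round the work are solid. World frame = base frame: x ahead of the robot, y to its left, z up, the work surface at z = 0. Lengths are in mm, angles in rad, forces in N, time in s.
With the tool pointing down it reaches from about 275 to 750 mm from the base axis. Payload 10.2 kg.
Tool frame: the origin (TCP) lies at the very end of the fingers, on their centre line; the grasp point (between the pads) lies 19 mm behind it (ctrl.hold_point_z is the distance from the TCP to the grasp point, in mm); z points along the fingers, y is the direction in which the jaws open and shut (so a half turn about z gives the same grasp; the last joint's range is limited). The gripper opens to 85 mm and grips with 20 to 120 N. Pads are 22 mm wide; open, the fingers measure 114 mm over their backs; the gripper's body (76 mm by 85 mm) begins 54 mm behind the grasp point. The pads swing forward as they close: fully open they stand 13 mm farther back than shut.
Start: joints at [-1.555, 0.313, 1.498, -0, 1.331, -0.223], TCP at [124.168, -510.111, 194.894] pointing down, gripper open.
Joint ranges: [-2.94, 2.94], [-0.97, 2.17], [0.19, 2.56], [-1.23, 4.37], [0.02, 3.11], [-2.88, 2.88]. Speed limits (rad/s): [2.39, 2.39, 3.01, 3.14, 3.14, 3.14].

INTERFACE

Orientations are given as a unit quaternion [w, x, y, z].
In Python, from rig import readout, cams, workorder, spotter, ctrl gives the robot as it stands.
- The arm moves only by the tool step_arm, never from a script. Its argument "plan" is text: rows parted by semicolons, each of 5 numbers parted by spaces: the shift along the tool's x, y, z in cm, then the turn about the tool's z in degrees, then the opening in per cent of the stroke, from 0 (shut) to 100 (fully open). In form: x y z twist gripper; .... A call has 1 to 10 rows; each row is the pose to reach, as a shift and turn from the pose commanded when the call began, along the tool's axes at that moment; what a row does not reach only later rows make up. A row lasts 1/10 s, in which the tool goes at most 50 mm and 8.59 degrees, less where a joint would pass 70% of its speed; a pose out of reach is approached as far as the arm can. A call with a gripper value outside its range is refused whole. The fingers move at their own pace and stop on an object; "grip_force" is the grip in N (left out, the last holds). Time passes only in rows, so rows that repeat a pose let the fingers close. It gives the time, the measured TCP pose, the force and the opening at its end, in the units of the state.
- readout.sense(): the state, without advancing time (a new reading comes with each control period).
- cams.capture(name): name is "side" or "top" or "wrist"; returns (picture, depth): 420x560x3 uint8, red, green, blue; 420x560 float32, mm along the optical axis (not along the pixel's ray), 0 where there is no reading.
- cams.camera_info(name): a dict with "vfov" (degrees; the focal length in pixels is half the picture's height over the tangent of half this angle, whatever the lens; pixels are square), "cx", "cy" (the principal point, pixels), "rvec" (rotation vector, rad) and "tvec" (3), from world to camera coordinates, as OpenCV has them. Camera axes: x right, y down, z forward; pixel columns grow to the right and rows downward; lengths in mm; the calibration is good to about 2 mm. A picture is of the moment at which its call begins: read the wrist's pose just before it. camera_info takes no time and is no camera call; for the wrist camera it gives the pose at the moment of the call.
- workorder.finish_job(): hands the job in, once; it reports no verdict.
Trained networks look in the newest picture that a camera, given by its name, has taken for a name from the list of things; names that differ only in an ending like _2 or _b are one class to them, and where a whole thing is asked for, a point or a joint stands for the part that bears it (a point fixed in the world has none). Each returns a list of dicts, best first, with "conf" (0 to 1); they miss things now and then, are a little off and sometimes report something else, mostly with a low value. They report only what shows in the picture. A call takes as long as a camera call.
- spotter.regions_of(camera, target): "pixels" (420x560 bool, what is visible of it) and "extent" ([centre column, centre row, width, height] in pixels, round what is visible of it).
The state is a dict: "time_s": time; "joints": joint angles; "dq": joint speeds; "tau": joint torques, N m; "eef_pos": TCP position; "ee_rot": TCP orientation; "force": force on the tool from outside, world axes, zero at the start; "wrist_torque": the same for the moment, N m; "grip_width": opening from 0.0 (shut) to 1.0 (fully open).
Only numpy, scipy, OpenCV 4.12 (cv2) and the standard library are available. Lean on these libraries where they do the work, as an engineer would, in place of code of your own. Each camera call takes 0.05 s, during which the arm holds its last target. There are 200 camera calls.

TASK

Lift the loose orange cap off the leaning probe and set it down, without dropping it, knob up in the round black nest inside the open blue box. Then close the box: fold the short white inner flap fully down first, and after that the longer blue outer flap with the yellow tab fully down over it. Leave the spray bottle, the blue-capped bottle and the beaker standing where they are.

Things in the scene. Friction and masses are not known exactly. Their poses are not given: they have to be found in the camera images.
- probe_stand: Fixed white probe on a grey stand (base 140 x 100 x 12 mm). Origin: underside of base, z up. The probe leans 0.56 rad from vertical toward the stand's -x: its axis runs along (-0.531, 0, 0.847) through (0, 0, 125) in the stand's frame. Steel neck, 50 diameter, ends 34 along the axis beyond that point; a 64 diameter shoulder is 6 below it. Top with cap on: about 195 above the base.
- cap: Loose orange cap, an inverted round cup, 70 g: sleeve 60 mm outside, 54 inside diameter, 34 deep inside; top plate 40 above the rim; round solid knob 28 diameter from 40 to 72 above the rim. Origin: centre of the open rim; z along its axis to the knob. At the start it sits over the probe's neck, coaxial (34 overlap, 2 play all round), so its z leans with the probe.
- cap_box: Fixed open-topped blue box, outside 140 (x) x 150 (y) x 92 mm high, walls 4. Origin: centre of its underside; z up. Inside at its centre is the black nest, a shallow round cup 70 inside and 78 outside diameter, floor 8 and rim 23 above the box's underside. Two flaps are hinged on its two y sides.
- nest (a point): Centre of the nest's floor, where the centre of the cap's rim shall stand.
- flap_inner (a joint): Angle in rad of the short white flap: 0 = closed (level), about 1.57 = standing upright, more = leaning outward. It stays where it is left (stiff hinge, about 1 N at its free edge). The flap is 136 wide, 62 long from hinge to free edge, 3 thick.
- flap_inner_hinge (a point): Middle of the white flap's hinge line, fixed to the box at (0, 72, 94) in the box's frame; the hinge runs along the box's x; closed, the flap reaches toward the box's -y.
- flap_inner_edge (a point): Middle of the white flap's free edge (moves with the flap).
- flap_outer (a joint): Angle in rad of the long blue flap with the yellow tab, same meaning: 0 = closed, 1.57 = upright. It stays where it is left. The flap is 136 wide, 98 long from hinge to free edge, 3 thick, plus a yellow tab 44 wide that sticks out 18 further.
- flap_outer_hinge (a point): Middle of the blue flap's hinge line, fixed to the box at (0, -72, 98.5) in the box's frame; the hinge runs along the box's x; closed, the flap reaches toward the box's +y, over the white one.
- flap_outer_edge (a point): Middle of the yellow tab's end (moves with the flap).
- spray_bottle: Bystander: green trigger spray bottle, 76 x 104 x 186 high. Origin: about the centre of its underside.
- blue_bottle: Bystander: small glass bottle with blue cap, 53 diameter, 108 high. Origin: centre of its underside.
- beaker: Bystander: clear glass beaker, 72 diameter, 85 high. Origin: centre of its underside.

How it is judged (in metres and radians):
On the way, in this order (a step that is already met when the one before it is completed fails the run):
1. the cap is lifted clear of the probe (distance between cap and probe_stand above 0.18 m and contact force between cap and probe_stand below 0.05 N), for 0.1 s.
2. the cap stands knob up in the nest, let go, with both flaps still open (horizontal distance between cap and nest below 0.009 m and z of cap in the frame of nest below 0.006 m and angle between cap's own z axis and vertical below 0.12 rad and contact force between the fingers and cap below 0.05 N and value of joint each of flap_inner, flap_outer above 0.6 rad), for 0.1 s.
3. the white inner flap is down while the blue outer flap is still open (value of joint flap_inner below 0.1 rad and value of joint flap_outer above 0.3 rad), for 0.1 s.
4. the blue outer flap is down too (value of joint each of flap_inner, flap_outer below 0.1 rad), for 0.1 s.
At the end, for the whole second after the job is handed in: The cap stands at rest knob up in the nest (rim centre within 9 mm of the nest's centre sideways and 6 mm in height, tilted less than 0.12 rad), and both flaps are down, each less than 0.1 rad from closed (all of step 4 and horizontal distance between cap and nest below 0.009 m and z of cap in the frame of nest below 0.006 m and angle between cap's own z axis and vertical below 0.12 rad and linear speed of cap below 0.02 m/s); the robot touches nothing.
It fails at once if the cap is dropped or thrown (moves faster than 0.6 m/s with no finger on it) (linear speed of cap above 0.6 m/s and contact force between the fingers and cap below 0.05 N).
It fails at once if the spray bottle is pushed more than 25 mm or tipped (distance of spray_bottle from where it was at the start of the episode above 0.025 m or angle between spray_bottle's own z axis and vertical above 0.3 rad).
It fails at once if the blue-capped bottle is pushed more than 25 mm or tipped (distance of blue_bottle from where it was at the start of the episode above 0.025 m or angle between blue_bottle's own z axis and vertical above 0.3 rad).
It fails at once if the beaker is pushed more than 25 mm or tipped (distance of beaker from where it was at the start of the episode above 0.025 m or angle between beaker's own z axis and vertical above 0.3 rad).
It also fails if it takes over 58 s, if anything falls off the work surface, if the arm or the gripper's body presses on something with over 40 N, if the wrist force passes 120 N, or if a joint passes its speed limit or range.

## Working session

There is one attempt and no reset: what is moved stays moved. The work goes in short steps, Python scripts to look and compute and a tool call to move; the robot and the scene stay as the last step left them, time stands still between calls to the robot, and variables do not carry over. Pictures are saved under pics/ and viewed, about 8 in all and at most 12, crops included, and the job is handed in when it is done.

Besides the shell and the picture viewer there is one more tool, called as a command line: name --argument value ..., lists and objects as JSON in quotes. step_arm: Moves the arm, as the interface text tells. Its arguments: {"type":"object","properties":{"plan":{"type":"string"},"grip_force":{"type":"number"}},"required":["plan"]}

```bash
mkdir -p pics
cat > h.py <<'E'
import numpy as np, cv2
from rig import readout, cams, workorder, spotter, ctrl
def cam(n):
    i=cams.camera_info(n); f=210/np.tan(np.radians(i["vfov"])/2)
    R=cv2.Rodrigues(np.array(i["rvec"],float))[0]; return f,i["cx"],i["cy"],R,np.array(i["tvec"],float).ravel(),i
def cloud(n,d,c=None):
    f,cx,cy,R,t,_=c or cam(n)
    v,u=np.mgrid[:420,:560]
    P=np.stack([(u-cx)/f*d,(v-cy)/f*d,d],-1)
    W=(P-t)@R; W[d<=0]=np.nan
    return W
def save(im,n): cv2.imwrite("pics/"+n,im[...,::-1])
E
python3 - <<'E'
from h import *
ims=[]
for n in("side","top","wrist"):
    c=cam(n);im,d=cams.capture(n); np.savez(f"{n}0.npz",im=im,d=d); save(im,n+"0.png")
    W=cloud(n,d,c); print(n,c[5], 'campos',(-c[3].T@c[4]).round())
    for t in("probe_stand","cap","cap_box","flap_inner","flap_outer","spray_bottle","blue_bottle","beaker"):
        for r in spotter.regions_of(n,t)[:1]:
            p=W[r["pixels"]];p=p[~np.isnan(p[:,0])]
            print(t,round(r["conf"],2),np.round(r["extent"]),len(p), np.nanpercentile(p,[2,50,98],axis=0).round().tolist() if len(p) else '')
            np.save(f"m_{n}_{t}.npy",r["pixels"])
print(readout.sense(),ctrl.hold_point_z)
E
```

```text
side {'vfov': 54.57472268681507, 'cx': 290.2540310526473, 'cy': 204.71734283794063, 'rvec': array([ 1.43045755, -2.35533921,  0.71139335]), 'tvec': array([278.47335587, 481.1263244 , 691.0086216 ])} campos [149. 241. 840.]
probe_stand 0.87 [356. 226.  70.  70.] 2334 [[433.0, -178.0, 10.0], [498.0, -98.0, 14.0], [551.0, -58.0, 132.0]]
cap 0.73 [374. 203.  35.  31.] 902 [[453.0, -151.0, 128.0], [474.0, -120.0, 163.0], [511.0, -97.0, 191.0]]
cap_box 0.95 [238. 230. 109. 127.] 7382 [[499.0, 42.0, 3.0], [583.0, 119.0, 56.0], [646.0, 223.0, 193.0]]
flap_inner 0.97 [197. 245.  40.  61.] 453 [[500.0, 208.0, 2.0], [562.0, 222.0, 127.0], [663.0, 233.0, 157.0]]
spray_bottle 0.46 [374. 204.  38.  33.] 915 [[453.0, -151.0, 124.0], [474.0, -120.0, 163.0], [512.0, -97.0, 191.0]]
blue_bottle 0.79 [332. 292.  27.  42.] 965 [[361.0, -4.0, 1.0], [378.0, 27.0, 70.0], [409.0, 45.0, 111.0]]
beaker 0.66 [288. 326.  40.  50.] 1459 [[334.0, 96.0, 2.0], [377.0, 127.0, 25.0], [402.0, 164.0, 84.0]]
top {'vfov': 51.01394578333687, 'cx': 281.4216331039476, 'cy': 210.3709600338846, 'rvec': array([ 2.14823777, -2.1
[... 1007 characters left out ...]
oints': array([-1.55537608e+00,  3.12885361e-01,  1.49770227e+00,  3.16388225e-05,
        1.33103550e+00, -2.23375267e-01]), 'dq': array([-1.15114261e-03,  4.36872630e-05,  2.00869222e-03,  1.98292974e-04,
        1.19917381e-03, -5.27772691e-04]), 'tau': array([-6.02972614e-04, -4.12166512e+01, -2.59900135e+01, -2.14267748e-04,
        5.54585949e-04, -4.02833308e-06]), 'eef_pos': array([ 124.18923408, -510.09656085,  194.90081665]), 'ee_rot': array([-1.35583112e-05,  9.92880999e-01,  1.19110544e-01,  1.68651423e-05]), 'force': array([ 0.44820537, -0.10353187,  0.15494009]), 'wrist_torque': array([ 0.00528822,  0.00844266, -0.00883727]), 'grip_width': 0.9983791355793791} 18.700000000000003
```

```bash
python3 -c "
import cv2,numpy as np
a=[cv2.imread(f'pics/{n}0.png') for n in('side','top')]
cv2.imwrite('pics/both.png',cv2.resize(np.vstack(a),(448*1,672))[:,:] if 0 else cv2.resize(np.hstack(a),(800,300)))"
```

```text
(no output)
```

View pics/side0.png

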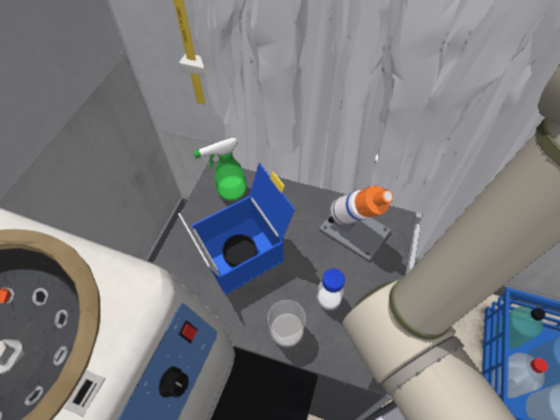

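View pics/top0.png

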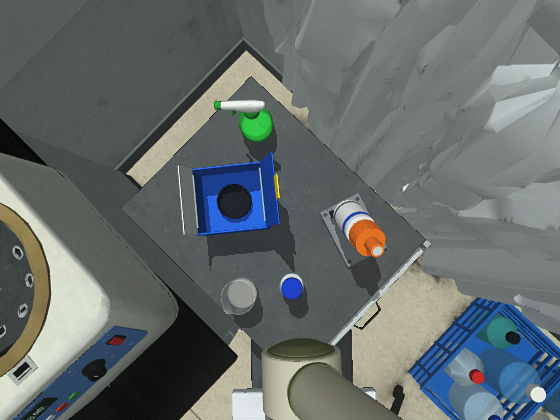

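Top view: box around (235,200) with its white flap on the left (+y) and blue flap with tab on the right (-y). The cap is at (370,243), leaning toward -x/-y. The beaker and blue bottle are at (240,297) and (291,287). Next I'll fit the models.

```bash
cat > fit.py <<'E'
from h import *
from scipy.optimize import least_squares
from scipy.spatial.transform import Rotation as Ro
D={n:np.load(n+"0.npz") for n in("side","top")}
Ws={n:cloud(n,D[n]["d"]) for n in D}
def pts(t,n):
    m=np.load(f"m_{n}_{t}.npy").astype(np.uint8); m=cv2.erode(m,np.ones((3,3)))>0
    p=Ws[n][m]; return p[~np.isnan(p[:,0])]
def capres(q,P):
    # stand x,y,yaw, dz
    x,y,a,dz=q; lean=np.array([-.531*np.cos(a),-.531*np.sin(a),.847]); o=np.array([x,y,125+dz])
    d=P-o; s=d@lean; r=np.linalg.norm(d-np.outer(s,lean),axis=1)
    def box(s0,s1,R):
        ds=np.maximum(s0-s,s-s1); dr=r-R
        return np.hypot(np.maximum(ds,0),np.maximum(dr,0))+np.minimum(np.maximum(ds,dr),0)
    return np.minimum(box(0,40,30),box(40,72,14))
for k in(("side",),("top",),("side","top")):
    P=np.vstack([pts("cap",n) for n in k]); P=P[P[:,2]>100]
    best=min((least_squares(lambda q:np.r_[capres(q,P),(q[3])*3],[500,-110,a,0],loss="soft_l1",f_scale=2) for a in np.arange(-3,3.2,.5)),key=lambda r:r.cost)
    q=best.x; l=np.array([-.531*np.cos(q[2]),-.531*np.sin(q[2]),.847]); 
    print("cap",k,q.round(3),"rms",np.sqrt(np.mean(capres(q,P)**2)).round(2),"grasp s=63:",(np.array([q[0],q[1],125+q[3]])+63*l).round(1),"lean",l.round(3))
# box rim
for n in D:
    W=Ws[n]; m=np.load(f"m_{n}_cap_box.npy")
    im=D[n]["im"].astype(int); blue=(im[...,2]>im[...,0]+50)
    P=W[m&blue]; P=P[~np.isnan(P[:,0])]
    rim=P[abs(P[:,2]-92)<4]
    print(n,"rim",len(rim),cv2.minAreaRect(rim[:,:2].astype(np.float32)))
    b=W[cv2.dilate(m.astype(np.uint8),np.ones((9,9)))>0]; 
    dk=m&(im.max(-1)<45); p=W[dk]; print(" nest dark",dk.sum(),np.nanmedian(p,axis=0).round(1),np.nanpercentile(p,[2,98],axis=0).round().tolist())
# wall/machine near
    near=(W[...,2]>60)&(W[...,0]>350)&(W[...,0]<750)&(W[...,1]>245)&(W[...,1]<450)
    q=W[near]; print(" left obstacles",len(q),np.nanpercentile(q,[1,50],axis=0).round().tolist() if len(q) else '')
    for t in("flap_inner",):
        f=pts(t,n); f=f[f[:,2]>95]; print(" inner flap plane",f.mean(0).round(), np.linalg.svd(f-f.mean(0))[2][2].round(3), f[f[:,2]>f[:,2].max()-6].mean(0).round())
W=Ws["top"]; im=D["top"]["im"].astype(int)
for n in D:
    W=Ws[n]; im=D[n]["im"].astype(int)
    yl=(im[...,0]>150)&(im[...,1]>120)&(im[...,2]<80)&(abs(W[...,1]-50)<60)&(abs(W[...,0]-580)<80)
    p=W[yl]; print(n,"tab",len(p),np.nanmedian(p,axis=0).round(),np.nanpercentile(p,[3,97],axis=0).round().tolist())
    fo=(im[...,2]>im[...,0]+50)&(W[...,2]>105)&(abs(W[...,1]-50)<60)&(abs(W[...,0]-580)<100)
    f=W[fo]; print("outer",len(f),f.mean(0).round(),np.linalg.svd(f-f.mean(0),full_matrices=False)[2][2].round(3))
R=Ro.from_quat(np.roll(readout.sense()["ee_rot"],-1)).as_matrix(); print(R.round(3))
E
python3 fit.py
```

```text
cap ('side',) [ 4.96336e+02 -1.24218e+02  4.62000e-01  6.05000e-01] rms 0.98 grasp s=63: [ 466.4 -139.1  179. ] lean [-0.475 -0.237  0.847]
cap ('top',) [ 4.96682e+02 -1.22283e+02  4.55000e-01 -9.91000e-01] rms 0.96 grasp s=63: [ 466.6 -137.   177.4] lean [-0.477 -0.233  0.847]
cap ('side', 'top') [ 4.96583e+02 -1.23224e+02  4.71000e-01 -2.74000e-01] rms 1.24 grasp s=63: [ 466.8 -138.4  178.1] lean [-0.473 -0.241  0.847]
side rim 382 ((573.7717895507812, 144.59393310546875), (142.77110290527344, 149.34742736816406), 4.569137096405029)
 nest dark 304 [596.6 147.9  11.5] [[546.0, 111.0, 7.0], [609.0, 180.0, 26.0]]
 left obstacles 15850 [[351.0, 257.0, 289.0], [422.0, 370.0, 378.0]]
 inner flap plane [555. 221. 130.] [-0.08   0.974 -0.213] [555. 227. 155.]
top rim 284 ((574.9166870117188, 145.7455291748047), (140.2135772705078, 148.3296356201172), 4.590250492095947)
 nest dark 661 [578.2 148.    8.9] [[540.0, 112.0, 5.0], [610.0, 182.0, 25.0]]
 left obstacles 19645 [[352.0, 248.0, 134.0], [444.0, 353.0, 350.0]]
 inner flap plane [569. 224. 126.] [ 0.081 -0.975  0.207] [575. 230. 153.]
side tab 95 [580.  42. 202.] [[562.0, 38.0, 195.0], [600.0, 45.0, 210.0]]
outer 1534 [577.  58. 151.] [-0.079  0.949  0.307]
top tab 85 [583.  42. 206.] [[563.0, 38.0, 193.0], [603.0, 47.0, 210.0]]
outer 886 [581.  59. 153.] [-0.078  0.947  0.311]
[[ 0.972  0.237  0.   ]
 [ 0.237 -0.972  0.   ]
 [ 0.    -0.    -1.   ]]
```

step_arm --plan "4 -2.5 -5 0 100;8 -5 -10 0 100;12 -8 -10 -4 100;16 -11 -10 -8 100;20 -13.3 -10 -12.8 100;24 -16 -10 -12.8 100;28 -18.6 -10 -12.8 100;32 -21.3 -10 -12.8 100;37 -24.6 -10 -12.8 100;42.1 -28 -10 -12.8 100" --grip_force 40

```text
time_s: 2.35
eef_pos: [440.6, -166.5, 295.2]
ee_rot: [0.0, 0.973, 0.229, 0.0]
force: [0.7, -1.0, 0.5]
grip_width: 0.996
```

```bash
cat > tool.py <<'E'
# usage: tool.py x y z yawdeg -> shift in cm, twist deg from the current measured pose
import sys; from h import *
from scipy.spatial.transform import Rotation as Ro
s=readout.sense(); R=Ro.from_quat(np.roll(s["ee_rot"],-1)).as_matrix()
yaw=np.degrees(np.arctan2(R[1,0],R[0,0]))
print("t",s["time_s"],"pos",s["eef_pos"].round(1),"yaw",yaw.round(2),"tilt",R[2,2].round(4),"F",s["force"].round(1),"M",s["wrist_torque"].round(2),"grip",round(s["grip_width"],3),"j",s["joints"].round(2))
a=list(map(float,sys.argv[1:]))
for i in range(0,len(a),4):
    print("shift cm",(R.T@(np.array(a[i:i+3])-s["eef_pos"])/10).round(2),"twist",round(yaw-a[i+3],1))
E
python3 tool.py 466.7 -138.2 270 26.5 466.7 -138.2 159.5 26.5
python3 - <<'E'
from h import *
for n in("side","top"):
    z=np.load(n+"0.npz"); W=cloud(n,z["d"]).reshape(-1,3); print(n)
    for x in range(350,700,50):
        o=[]
        for zz in(0,60,120,180,240,300,360):
            k=(W[:,0]>x)&(W[:,0]<x+50)&(W[:,1]>238)&(W[:,1]<600)&(W[:,2]>zz+(15 if zz==0 else 0))&(W[:,2]<zz+60)
            o.append(int(np.percentile(W[k,1],3)) if k.sum()>8 else None)
        print(x,o)
E
```

```text
t 2.35 pos [ 440.6 -166.5  295.2] yaw 26.48 tilt -1.0 F [ 0.7 -1.   0.5] M [-0.01 -0.03 -0.05] grip 0.996 j [-0.61  0.14  1.46 -0.    1.54  0.5 ]
shift cm [ 3.6  -1.37  2.52] twist -0.0
shift cm [ 3.59 -1.37 13.57] twist -0.0
side
350 [None, 238, None, 240, 243, 261, 279]
400 [None, None, None, None, None, 398, 287]
450 [None, None, None, None, None, 403, 327]
500 [None, None, None, None, 411, 411, 372]
550 [None, None, None, None, None, None, 412]
600 [None, None, None, None, None, None, None]
650 [None, None, None, None, None, None, None]
top
350 [253, 239, 242, 242, 245, 260, 279]
400 [304, 281, 268, 269, 269, 273, 283]
450 [353, None, 313, 313, 312, 314, 320]
500 [None, None, 358, 358, 358, 357, 365]
550 [None, None, 404, 403, 403, 403, 405]
600 [None, None, 448, 448, 448, 447, None]
650 [563, 536, 590, None, None, None, None]
```

step_arm --plan "0 0 0 0 100;0 0 0 0 100"

```text
time_s: 2.55
eef_pos: [439.7, -167.7, 294.8]
ee_rot: [0.0, 0.973, 0.23, -0.0]
force: [-0.1, -0.6, 0.5]
grip_width: 1.0
```

```bash
python3 tool.py 466.7 -138.2 225 26.5 466.7 -138.2 159.5 26.5
```

```text
t 2.55 pos [ 439.7 -167.7  294.8] yaw 26.62 tilt -1.0 F [-0.1 -0.6  0.5] M [-0.03  0.01  0.01] grip 1.0 j [-0.61  0.14  1.46 -0.    1.54  0.49]
shift cm [ 3.73 -1.43  6.97] twist 0.1
shift cm [ 3.74 -1.43 13.52] twist 0.1
```

step_arm --plan "3.74 -1.43 2 0 100;3.74 -1.43 5 0 100;3.74 -1.43 8 0 100;3.74 -1.43 11 0 100;3.74 -1.43 13.5 0 100;3.74 -1.43 13.5 0 100"

```text
time_s: 3.15
eef_pos: [464.5, -139.4, 157.4]
ee_rot: [-0.002, 0.974, 0.228, -0.002]
force: [-0.0, -0.4, 0.9]
grip_width: 1.001
```

```bash
python3 tool.py 466.7 -138.2 159.5 26.5
python3 - <<'E'
from h import *
im,d=cams.capture("side"); im2,_=cams.capture("wrist")
save(np.hstack([cv2.resize(im[110:310,260:500],(480,400)),cv2.resize(im2,(320,240))[:, :].repeat(1,0) if 0 else cv2.copyMakeBorder(cv2.resize(im2,(320,240)),0,160,0,0,cv2.BORDER_CONSTANT)]),"pre.png")
E
```

```text
t 3.15 pos [ 464.5 -139.4  157.4] yaw 26.35 tilt -1.0 F [-0.  -0.4  0.9] M [-0.02  0.05  0.01] grip 1.001 j [-0.53  0.26  1.67 -0.    1.22  0.58]
shift cm [ 0.25 -0.01 -0.21] twist -0.2
```

View pics/pre.png

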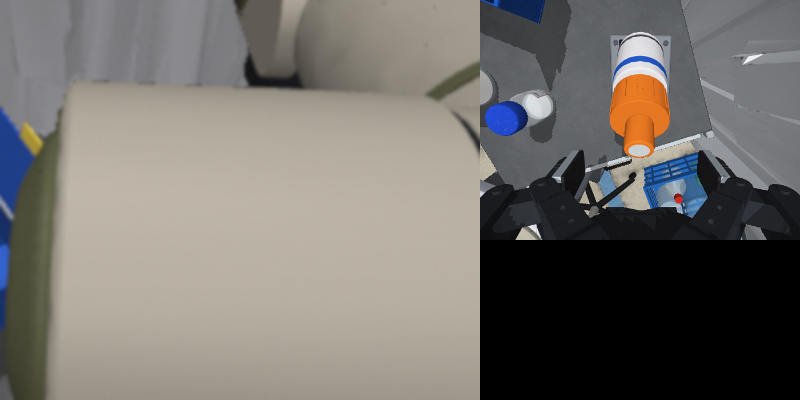

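Wrist view: the knob (≈640,145) is centred between the open fingers (565 and 715). Closing.

step_arm --plan "0.2 0 -0.2 0 100;0.2 0 -0.2 0 50;0.2 0 -0.2 0 30;0.2 0 -0.2 0 20;0.2 0 -0.2 0 10;0.2 0 -0.2 0 10;0.2 0 -0.2 0 10" --grip_force 40

```text
time_s: 3.95
eef_pos: [468.4, -137.9, 161.9]
ee_rot: [-0.0, 0.973, 0.229, -0.0]
force: [0.7, -0.0, 0.1]
grip_width: 0.098
```

```bash
python3 tool.py
python3 - <<'E'
from h import *
im2,_=cams.capture("wrist"); save(im2,"grip.png")
E
```

```text
t 3.95 pos [ 468.4 -137.9  161.9] yaw 26.48 tilt -1.0 F [ 0.7 -0.   0.1] M [ 0.03 -0.04  0.01] grip 0.098 j [-0.53  0.26  1.66 -0.    1.22  0.58]
```

View pics/grip.png

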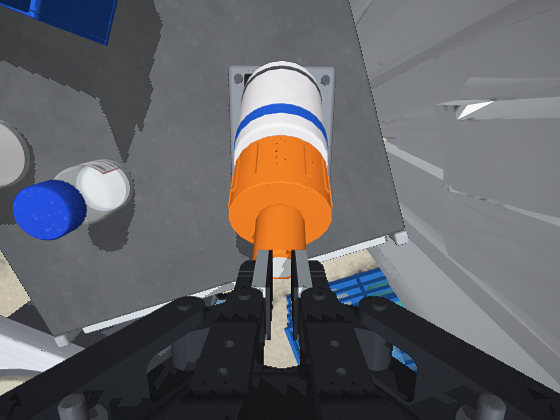

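The fingers closed past the knob: width is 0.1, and the tips sit behind the knob end at (280,260). I'll re-measure with the wrist camera.

```bash
cat > wfit.py <<'E'
import re
src=open("fit.py").read(); exec(src[:src.index("for k in((")])
c=cam("wrist"); im,d=cams.capture("wrist"); s=readout.sense()
r=spotter.regions_of("wrist","cap")[0]; print(r["conf"],r["extent"])
W=cloud("wrist",d,c); m=cv2.erode(r["pixels"].astype(np.uint8),np.ones((5,5)))>0
P=W[m];P=P[~np.isnan(P[:,0])]
print(np.percentile(P,[1,50,99],axis=0).round())
b=least_squares(lambda q:np.r_[capres(q,P),q[3]*3],[497,-123,.46,0],loss="soft_l1",f_scale=2); q=b.x
l=np.array([-.531*np.cos(q[2]),-.531*np.sin(q[2]),.847]);print(q.round(2),np.sqrt(np.mean(capres(q,P)**2)),"s72",np.array([q[0],q[1],125+q[3]])+72*l)
f,cx,cy,R,t,_=c
for z in(0,-13,-19,-40):
    p=R@(s["eef_pos"]-[0,0,z])+t; print("tcp z+",-z,(p[:2]/p[2]*f+[cx,cy]).round(),p[2].round())
dark=(im.max(-1)<70)
for (u,v) in((263,262),(297,262),(263,285),(297,285),(266,300),(268,335),(296,335)): print(u,v,W[v,u].round(),im[v,u])
E
python3 wfit.py
```

```text
0.79 [281.1, 209.1, 101.9, 143.1]
[[ 460. -156.  144.]
 [ 493. -126.  167.]
 [ 520. -100.  192.]]
[ 4.9789e+02 -1.2387e+02  4.5000e-01  2.7000e-01] 0.49025681563127754 s72 [ 463.46250667 -140.49893472  186.25573554]
tcp z+ 0 [279. 239.] 193.0
tcp z+ 13 [279. 248.] 180.0
tcp z+ 19 [279. 253.] 175.0
tcp z+ 40 [279. 271.] 154.0
263 262 [ 476. -127.  217.] [122 128 135]
297 262 [ 482. -140.  216.] [126 134 139]
263 285 [ 477. -128.  236.] [122 130 135]
297 285 [ 482. -139.  235.] [31 31 32]
266 300 [ 472. -131.  237.] [60 61 65]
268 335 [ 459. -139.  236.] [55 57 61]
296 335 [ 464. -148.  236.] [40 41 45]
```

Run:
```python
from h import *
c=cam("wrist"); im,d=cams.capture("wrist"); s=readout.sense(); W=cloud("wrist",d,c)
print(s["eef_pos"],s["joints"].round(3),s["grip_width"])
i=im.astype(int); grey=(abs(i[...,0]-i[...,2])<25)
for v in range(228,345,6):
    row=[]
    for u in range(250,312,6): row.append(f"{W[v,u,2]:4.0f}{'g' if grey[v,u] else 'o'}")
    print(v,' '.join(row))
```

```text
[ 468.41180236 -137.90707214  161.89481017] [-0.527  0.262  1.655  0.     1.224  0.582] 0.1001381865364283
228  154o  172o  176o  180o  179o  181o  181o  180o  176o  167o  156o
234  151o  175o  181o  184o  185o  186o  183o  183o  180o  173o  151o
240  149o  179o  184o  188o  187o  188o  188o  186o  183o  176o  149o
246    2g  184o  187o  190o  nano  191o  190o  190o  186o  181o    1g
252    1g  187o  206g  206g  192o  192o  193o  206g  205g  206g    2g
258    1g  212g  212g  211g  191g  192g  190g  212g  nang  212g  -23g
264  210g  218g  218g  217g  189g  187g  188g  218g  218g  218g  210g
270  215g  223g  224g  223g  186g  185g  185g  218g  223g  224g  216g
276  220g  228g  229g  229g  181g  182g  182g  219g  229g  228g  228g
282  226g  232g  232g  233g -686o -687o -687o  220g  234g  233g  233g
288  239g  238g  237g  237g -689o -687g -688g  220g  237g  236g  239g
294  245g  242g  242g  236g -688g -687g -690g  221g  236g  243g  243g
300  247g  245g  247g  237g -690g -693o -691g  222g  238g  246g  247g
306  250g  250g  248g  236g -692g -691o -688g  222g  237g  251g  250g
312  254g  253g  249g  238g -688o -690g -691o  223g  238g  253g  253g
318  256g  257g  246g  238g -688g -688o -690o  224g  238g  256g  257g
324  267g  266g  246g  237g -687g -691g -690o -510o  239g  259g  267g
330  269g  268g  247g  237g -690g -685g -490o -488o  240g  259g  269g
336  271g  268g  246g  237g -686o -690o -688g -497o  240g  260g  272g
342  273g  268g  246g -689o -689o -688o -691o -489o -557o  247g  273g
```

The depth shows the real fingertips are at z≈203, about 41 mm above the reported TCP, so they closed above the knob. I'll reopen, go 42 mm lower and check again.

step_arm --plan "0 0 0 0 100;0 0 0 0 100;0 0 0 0 100;0 0 0 0 100;0 0 0 0 100;0 0 1.5 0 100;0 0 3 0 100;0 0 4.1 0 100;0 0 4.1 0 100"

```text
time_s: 5.05
eef_pos: [467.8, -137.6, 119.7]
ee_rot: [-0.001, 0.973, 0.229, -0.001]
force: [-0.1, -0.2, 0.6]
grip_width: 0.999
```

```bash
python3 tool.py
cat > tip.py <<'E'
from h import *
c=cam("wrist"); im,d=cams.capture("wrist"); s=readout.sense(); W=cloud("wrist",d,c)
import sys; save(im,sys.argv[1])
from scipy.spatial.transform import Rotation as Ro
R=Ro.from_quat(np.roll(s["ee_rot"],-1)).as_matrix()
T=(W-s["eef_pos"])@R   # tool frame points
sat=im.max(-1).astype(int)-im.min(-1)
m=(sat<30)&(abs(T[...,0])<16)&(abs(T[...,1])<75)&(T[...,2]>-150)&(T[...,2]<15)
for side in(-1,1):
    k=m&(np.sign(T[...,1])==side); p=T[k]
    if len(p): i=np.argsort(-p[:,2])[:30]; print("finger",side,len(p),"tip z rel eef (tool)",np.percentile(p[:,2],[90,98,99.5]).round(1),"y of tip",p[i,1].mean().round(1),"x",p[i,0].mean().round(1))
E
python3 tip.py open.png
```

```text
t 5.05 pos [ 467.8 -137.6  119.7] yaw 26.48 tilt -1.0 F [-0.1 -0.2  0.6] M [0.02 0.05 0.08] grip 0.999 j [-0.53  0.31  1.71  0.    1.12  0.58]
finger -1 18224 tip z rel eef (tool) [-71.  -57.8 -52.7] y of tip -41.8 x 1.5
finger 1 18404 tip z rel eef (tool) [-71.  -57.8 -52.6] y of tip 43.8 x 0.9
```

Open tips are 52.7 mm above the reported TCP, which is the 13 mm swing plus a constant 40 mm offset. Closing now.

step_arm --plan "0 0 0 0 60;0 0 0 0 40;0 0 0 0 30;0 0 0 0 20;0 0 0 0 10;0 0 0 0 10;0 0 0 0 10;0 0 0 0 10" --grip_force 45

```text
time_s: 5.9
eef_pos: [468.5, -137.8, 121.4]
ee_rot: [0.0, 0.973, 0.229, 0.0]
force: [-2.4, 1.8, 6.6]
grip_width: 0.313
```

```bash
python3 tool.py; python3 tip.py g2.png; python3 wfit.py|head -6
```

```text
t 5.9 pos [ 468.5 -137.8  121.4] yaw 26.49 tilt -1.0 F [-2.4  1.8  6.6] M [0.38 0.23 0.03] grip 0.313 j [-0.53  0.31  1.71  0.    1.12  0.58]
finger -1 19832 tip z rel eef (tool) [-79.  -56.5 -47.1] y of tip -15.8 x 11.4
finger 1 20465 tip z rel eef (tool) [-76.8 -56.7 -47.5] y of tip 18.4 x 11.5
0.75 [280.7, 233.8, 131.8, 185.9]
[[ 459. -155.  143.]
 [ 493. -128.  168.]
 [ 521. -100.  193.]]
[ 4.9837e+02 -1.2450e+02  4.6000e-01  5.4000e-01] 0.4938165692915791 s72 [ 464.0847043  -141.42688026  186.52465973]
tcp z+ 0 [279. 239.] 193.0
```

step_arm --plan "-0.27 0 -0.42 0 10;-0.53 0 -0.85 0 10;-1.06 0 -1.69 0 10;-1.6 0 -2.54 0 10;-2.12 0 -3.39 0 10;-2.65 0 -4.24 0 10;-3.2 0 -5.1 0 10;-3.2 0 -7 0 10;-3.2 0 -10 0 10;-3.2 0 -12 0 10"

```text
time_s: 7.05
eef_pos: [439.6, -152.7, 243.1]
ee_rot: [0.001, 0.973, 0.229, 0.0]
force: [0.4, -0.0, -1.4]
grip_width: 0.315
```

```bash
python3 tool.py 574.4 145.2 280 26.5; python3 tip.py lift.png
```

```text
t 7.05 pos [ 439.6 -152.7  243.1] yaw 26.46 tilt -1.0 F [ 0.4 -0.  -1.4] M [-0.02 -0.04 -0.02] grip 0.315 j [-0.59  0.15  1.58 -0.    1.41  0.52]
shift cm [ 25.35 -20.66  -3.71] twist -0.0
finger -1 20008 tip z rel eef (tool) [-76.3 -54.1 -44.7] y of tip -16.5 x 11.0
finger 1 20330 tip z rel eef (tool) [-74.7 -53.9 -44.7] y of tip 17.8 x 10.8
```

View pics/lift.png

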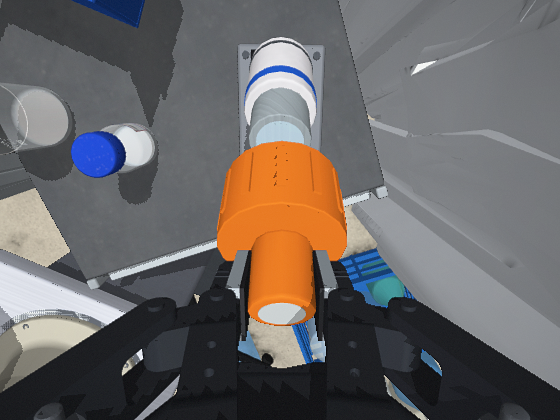

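The cap is off the probe, held by the knob at (280,290), and still leaning. My plan is to carry it into the box and push its sleeve flat against the box's +x wall to make it upright. After that it goes down into the nest.

```bash
python3 tool.py 554.5 143.6 260 4.6
cat > tilt.py <<'E'
# fit cap pose in tool frame: axis point at gx, tilt in tool x-z plane (knob toward -x positive)
import sys; exec(open("fit.py").read().split("D={n")[0])
c=cam("wrist"); im,d=cams.capture("wrist"); s=readout.sense(); save(im,sys.argv[1])
R=Ro.from_quat(np.roll(s["ee_rot"],-1)).as_matrix()
T=(cloud("wrist",d,c)-s["eef_pos"])@R; T[...,2]*=-1  # z up, eef origin
T[...,1]*=-1
i=im.astype(int); m=(i[...,0]>150)&(i[...,0]-i[...,2]>90)&(i[...,0]-i[...,1]>40)&(abs(T[...,1])<45)&(abs(T[...,0])<120)&(T[...,2]>-60)
m=cv2.erode(m.astype(np.uint8),np.ones((3,3)))>0; P=T[m]
def res(q):
    x,y,z,th,ph=q; l=np.array([-np.sin(th),np.sin(ph),0]); l[2]=np.sqrt(1-l@l); dd=P-np.array([x,y,z]); a=dd@l; r=np.linalg.norm(dd-np.outer(a,l),axis=1)
    def box(s0,s1,Rr):
        ds=np.maximum(s0-a,a-s1); dr=r-Rr
        return np.hypot(np.maximum(ds,0),np.maximum(dr,0))+np.minimum(np.maximum(ds,dr),0)
    return np.minimum(box(0,40,30),box(40,72,14))
b=min((least_squares(res,[65*np.sin(t),0,61-65*np.cos(t),t,0],loss="soft_l1",f_scale=2) for t in(0,.3,.6,.9)),key=lambda b:b.cost)
print("n",len(P),"rim centre rel eef (tool x, -tool y, up)",b.x[:3].round(1),"tilt x,y",b.x[3:].round(3),"rms",np.sqrt(np.mean(res(b.x)**2)).round(2))
w=s["eef_pos"]+R@(b.x[:3]*[1,-1,-1]); print("rim centre world",w.round(1),"eef",s["eef_pos"].round(1),"F",s["force"].round(1))
E
python3 tilt.py t1.png
```

```text
t 7.1 pos [ 440.5 -153.3  245.8] yaw 26.47 tilt -1.0 F [-0.5 -0.7  3.5] M [ 0.   -0.03 -0.  ] grip 0.311 j [-0.59  0.14  1.58 -0.    1.41  0.52]
shift cm [ 23.44 -21.49  -1.48] twist 21.9
n 14690 rim centre rel eef (tool x, -tool y, up) [33.  -1.7  6.3] tilt x,y [0.567 0.002] rms 0.48
rim centre world [ 470.6 -139.8  250. ] eef [ 440.3 -153.1  243.6] F [ 1.3 -0.  -1.4]
```

step_arm --plan "2.3 -2.1 -1.5 4 10;4.7 -4.3 -1.5 8 10;7 -6.5 -1.5 12 10;9.4 -8.6 -1.5 16 10;11.7 -10.8 -1.5 19 10;14 -12.9 -1.5 21.9 10;16.5 -15 -1.5 21.9 10;19 -17.3 -1.5 21.9 10;21.5 -19.5 -1.5 21.9 10;23.4 -21.5 -1.5 21.9 10"

```text
time_s: 8.15
eef_pos: [553.4, 145.8, 254.5]
ee_rot: [0.0, 0.999, 0.04, -0.001]
force: [0.2, 0.1, -0.1]
grip_width: 0.315
```

```bash
python3 tool.py 554.5 143.6 260 4.6 554.5 143.6 44 4.6; python3 tilt.py t2.png
```

```text
t 8.15 pos [553.4 145.8 254.5] yaw 4.6 tilt -1.0 F [ 0.2  0.1 -0.1] M [-0.05 -0.01 -0.03] grip 0.315 j [ 0.05  0.39  1.24 -0.    1.52  1.54]
shift cm [ 0.09  0.23 -0.55] twist 0.0
shift cm [ 0.14  0.23 21.05] twist 0.0
n 14746 rim centre rel eef (tool x, -tool y, up) [32.9 -4.2  4.3] tilt x,y [0.566 0.004] rms 0.47
rim centre world [586.7 147.4 258.5] eef [553.6 148.9 254.2] F [-0.2  3.2 -1.5]
```

step_arm --plan "0.1 0.1 0 0 10;0.1 0.1 3 0 10;0.1 0.1 6 0 10;0.1 0.1 9 0 10;0.1 0.1 12 0 10;0.1 0.1 15 0 10;0.1 0.1 17 0 10;0.1 0.1 17 0 10"

```text
time_s: 9.0
eef_pos: [552.4, 142.4, 82.9]
ee_rot: [0.0, 0.999, 0.039, -0.003]
force: [-0.2, 0.1, -0.4]
grip_width: 0.312
```

```bash
python3 tool.py 554.5 143.6 44 4.6 616.5 148.6 44 4.6; python3 tilt.py t3.png
```

```text
t 9.0 pos [552.4 142.4  82.9] yaw 4.52 tilt -1.0 F [-0.2  0.1 -0.4] M [ 0.    0.03 -0.06] grip 0.312 j [ 0.05  0.52  1.5  -0.    1.13  1.54]
shift cm [ 0.25 -0.1   3.89] twist -0.1
shift cm [ 6.47 -0.12  3.85] twist -0.1
n 14783 rim centre rel eef (tool x, -tool y, up) [32.1 -1.3  1.8] tilt x,y [0.563 0.002] rms 0.49
rim centre world [585.8 143.8  86.8] eef [553.6 142.6  85.1] F [-0.  -0.5  0.6]
```

View pics/t3.png

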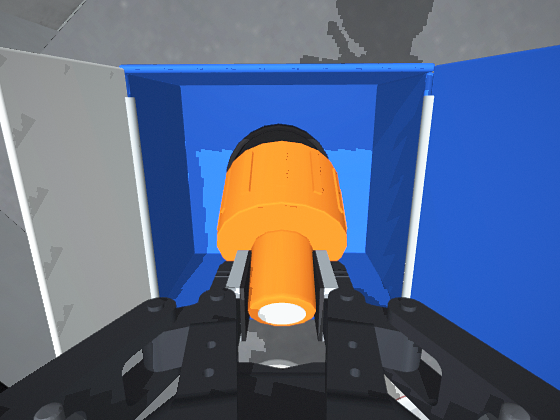

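step_arm --plan "0.2 -0.1 2 0 10;0.2 -0.1 3.9 0 10;1.5 -0.1 3.9 0 10;2.5 -0.1 3.9 0 10;3.2 -0.1 3.9 0 10;3.8 -0.1 3.9 0 10;4.3 -0.1 3.9 0 10;4.8 -0.1 3.9 0 10;5.2 -0.1 3.9 0 10;5.2 -0.1 3.9 0 10" --grip_force 30

```text
time_s: 10.05
eef_pos: [604.3, 148.6, 47.6]
ee_rot: [0.0, 0.999, 0.04, -0.002]
force: [-9.3, -0.7, 2.1]
grip_width: 0.312
```

```bash
python3 tool.py 610.3 148.1 44 4.6; python3 tilt.py t4.png
```

```text
t 10.05 pos [604.3 148.6  47.6] yaw 4.59 tilt -1.0 F [-9.3 -0.7  2.1] M [0.01 1.87 0.04] grip 0.312 j [0.05 0.67 1.35 0.   1.13 1.54]
shift cm [0.59 0.1  0.35] twist -0.0
n 8979 rim centre rel eef (tool x, -tool y, up) [ 9.1 -1.  -3.1] tilt x,y [ 0.218 -0.001] rms 0.45
rim centre world [613.4 148.3  44.3] eef [604.3 148.6  47.5] F [-9.5  0.4  2.2]
```

step_arm --plan "0.3 0.1 0.3 0 10;0.6 0.1 0.3 0 10;0.8 0.1 0.3 0 10;1.0 0.1 0.3 0 10;1.0 0.1 0.3 0 10"

```text
time_s: 10.6
eef_pos: [615.0, 148.1, 44.9]
ee_rot: [0.0, 0.999, 0.04, -0.002]
force: [-7.5, -0.7, 3.6]
grip_width: 0.319
```

```bash
python3 tool.py 574.4 145.2 44 4.6; python3 tilt.py t5.png
```

```text
t 10.6 pos [615.  148.1  44.9] yaw 4.58 tilt -1.0 F [-7.5 -0.7  3.6] M [-0.26  1.59 -0.02] grip 0.319 j [ 0.05  0.69  1.32 -0.    1.14  1.54]
shift cm [-4.07 -0.04  0.11] twist -0.0
n 6156 rim centre rel eef (tool x, -tool y, up) [-2.5 -1.  -3.3] tilt x,y [ 0.058 -0.   ] rms 0.47
rim centre world [612.6 146.9  41.7] eef [615.  148.1  44.9] F [-7.6 -0.1  1.5]
```

step_arm --plan "-1 -0.1 0 0 10;-2 -0.1 0 0 10;-3 -0.1 0 0 10;-3.8 -0.1 0 0 10;-3.8 -0.1 0 0 10;-3.8 -0.1 0 0 10"

```text
time_s: 11.25
eef_pos: [578.8, 146.4, 44.5]
ee_rot: [-0.0, 0.999, 0.04, 0.001]
force: [1.1, -0.1, 0.1]
grip_width: 0.314
```

```bash
python3 tool.py 574.4 145.2 44 4.6; python3 tilt.py t6.png
```

```text
t 11.25 pos [578.8 146.4  44.5] yaw 4.57 tilt -1.0 F [ 1.1 -0.1  0.1] M [ 0.02 -0.01 -0.04] grip 0.314 j [ 0.05  0.62  1.45 -0.    1.07  1.54]
shift cm [-0.45  0.09  0.05] twist -0.0
n 7665 rim centre rel eef (tool x, -tool y, up) [-1.8 -1.  -3.1] tilt x,y [ 0.071 -0.001] rms 0.47
rim centre world [577.1 145.3  41.3] eef [578.8 146.5  44.3] F [-0.6 -0.2 -0.6]
```

View pics/t6.png

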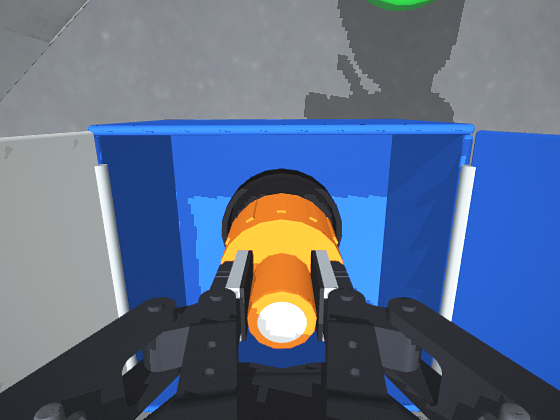

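The cap is nearly upright above the nest (centre ≈282,210). The rim is at z=41 and needs to go to 8, so I'm lowering it.

step_arm --plan "-0.25 0 0 0 10;-0.25 0 0.8 0 10;-0.25 0 1.6 0 10;-0.25 0 2.4 0 10;-0.25 0 2.9 0 10;-0.25 0 3.2 0 10;-0.25 0 3.3 0 10;-0.25 0 3.4 0 10;-0.25 0 3.4 0 10"

```text
time_s: 12.2
eef_pos: [578.1, 146.6, 12.2]
ee_rot: [-0.0, 0.999, 0.04, 0.003]
force: [1.2, 0.7, 13.7]
grip_width: 0.313
```

```bash
python3 tool.py; python3 tilt.py t7.png
```

```text
t 12.2 pos [578.1 146.6  12.2] yaw 4.58 tilt -1.0 F [ 1.2  0.7 13.7] M [ 0.14  0.1  -0.04] grip 0.313 j [0.05 0.66 1.48 0.   1.   1.54]
n 3906 rim centre rel eef (tool x, -tool y, up) [-4.6 -1.2 -2.6] tilt x,y [0.022 0.001] rms 0.38
rim centre world [573.6 145.1   9.5] eef [578.1 146.6  12.2] F [ 2.5  1.2 13.8]
```

step_arm --plan "0 0 -0.05 0 40;0 0 -0.05 0 50;0 0 -0.05 0 60;0 0 -0.05 0 60;0 0 -2 0 60;0 0 -5 0 60;0 0 -8 0 60;0 0 -12 0 60;0 0 -16 0 60;0 0 -20 0 60"

```text
time_s: 13.25
eef_pos: [575.4, 146.4, 211.4]
ee_rot: [-0.0, 0.999, 0.04, -0.0]
force: [-0.3, -0.1, -0.6]
grip_width: 0.6
```

```bash
python3 tool.py; python3 tilt.py rel.png
```

```text
t 13.25 pos [575.4 146.4 211.4] yaw 4.58 tilt -1.0 F [-0.3 -0.1 -0.6] M [-0.03  0.    0.03] grip 0.6 j [0.05 0.46 1.25 0.   1.44 1.54]
n 0 rim centre rel eef (tool x, -tool y, up) [ 0.  0. -4.] tilt x,y [0. 0.] rms nan
rim centre world [577.8 146.6 214.6] eef [577.8 146.6 218.6] F [0.7 1.1 6. ]
  return _methods._mean(a, axis=axis, dtype=dtype,
  ret = ret.dtype.type(ret / rcount)
```

View pics/rel.png

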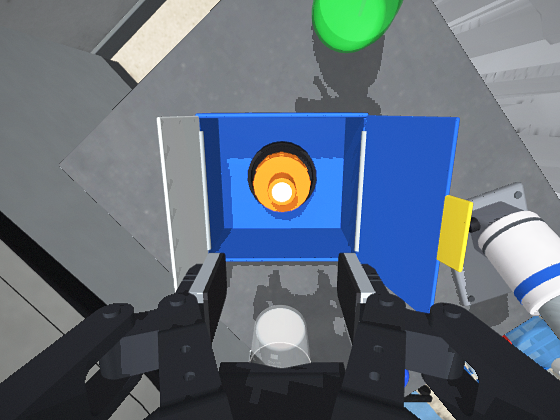

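The cap stands upright in the nest at (282,190), let go, with both flaps open. Next is the white flap, pushed from outside (+y) with closed fingers.

step_arm --plan "0 -2 0 0 0;0 -4 0 0 0;0 -6 0 0 0;0 -8 0 0 0;0 -10 0 0 0;0 -11 0 0 0;0 -11 0 0 0;0 -11 0 0 0"

```text
time_s: 14.1
eef_pos: [567.0, 255.5, 209.7]
ee_rot: [0.0, 0.999, 0.04, -0.0]
force: [-1.0, 0.0, -0.3]
grip_width: 0.001
```

```bash
python3 tool.py 565.6 254.9 95 4.6; python3 tip.py f0.png
```

```text
t 14.1 pos [567.  255.5 209.7] yaw 4.57 tilt -1.0 F [-1.   0.  -0.3] M [-0.04 -0.02  0.01] grip 0.001 j [ 0.24  0.52  1.15 -0.    1.47  1.73]
shift cm [-0.15  0.04 11.47] twist -0.0
finger -1 19667 tip z rel eef (tool) [-85.  -56.3 -46.5] y of tip -4.0 x 11.1
finger 1 20265 tip z rel eef (tool) [-83.6 -54.9 -46. ] y of tip 3.8 x 11.6
```

step_arm --plan "0 0 3.5 0 0;0 0 7 0 0;0 0 10 0 0;0 0 11.4 0 0;0 0.5 11.4 0 0;0 1.5 11.4 0 0;0 2.5 11.4 0 0;0 3.5 11.4 0 0;0 4.5 11.4 0 0;0 5.5 11.4 0 0"

```text
time_s: 15.15
eef_pos: [571.6, 200.2, 96.3]
ee_rot: [-0.0, 0.999, 0.04, 0.0]
force: [-0.6, 0.9, 0.4]
grip_width: -0.001
```

```bash
python3 tool.py; python3 tip.py f1.png
python3 - <<'E'
from h import *
im,d=cams.capture("side"); c=cam("side"); W=cloud("side",d,c); save(im,"s1.png")
for t in("flap_inner",):
    for r in spotter.regions_of("side",t)[:1]:
        p=W[r["pixels"]]; p=p[~np.isnan(p[:,0])]; 
        B=np.array([574.4,145.2]); y=(p[:,:2]-B)@[-.08,.997]; print(r["conf"],len(p)); 
        for lo in range(10,90,10):
            k=(y>lo)&(y<=lo+10); 
            if k.sum()>5: print(lo,k.sum(),np.median(p[k,2]).round())
E
```

```text
t 15.15 pos [571.6 200.2  96.3] yaw 4.57 tilt -1.0 F [-0.6  0.9  0.4] M [0.2  0.02 0.03] grip -0.001 j [0.14 0.57 1.37 0.   1.2  1.63]
finger -1 21335 tip z rel eef (tool) [-69.7  -7.5  -1. ] y of tip -19.4 x 1.6
finger 1 21009 tip z rel eef (tool) [-66.8 -28.   14.7] y of tip 52.9 x -2.9
0.72 450
50 121 118.0
60 246 106.0
70 78 98.0
```

View pics/f1.png

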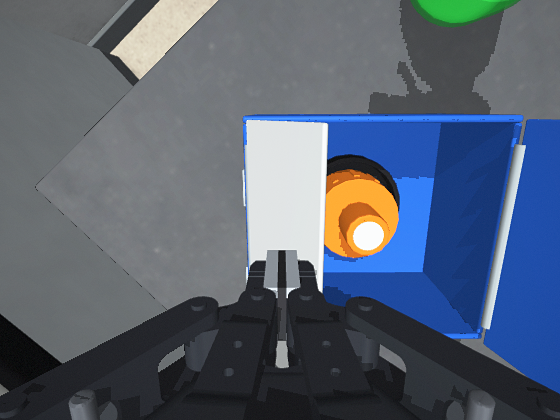

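The white flap is about half folded (x-columns 246–325). Now I'll push it down.

step_arm --plan "0 0.5 0.8 0 0;0 1 1.6 0 0;0 1.2 2.4 0 0;0 1.2 3.2 0 0;0 1.2 3.7 0 0;0 1.2 4.1 0 0;0 1.2 4.3 0 0;0 1.2 4.3 0 0"

```text
time_s: 16.1
eef_pos: [572.4, 189.1, 58.6]
ee_rot: [0.001, 0.999, 0.041, 0.001]
force: [-22.7, -7.7, 48.4]
grip_width: 0.001
```

```bash
python3 tool.py
```

```text
t 16.1 pos [572.4 189.1  58.6] yaw 4.64 tilt -1.0 F [-22.7  -7.7  48.4] M [-1.17  3.86  0.05] grip 0.001 j [ 0.13  0.61  1.42 -0.    1.11  1.62]
```

step_arm --plan "0 0 -0.5 0 0;0 0 -2 0 0;0 0 -5 0 0;0 0 -9 0 0;0 0 -13 0 0;0 0 -17 0 0"

```text
time_s: 16.7
eef_pos: [571.9, 189.5, 224.0]
ee_rot: [-0.0, 0.999, 0.04, -0.0]
force: [-0.3, 0.3, -0.2]
grip_width: -0.006
```

```bash
python3 tool.py
cat > fl.py <<'E'
from h import *
import sys
B=np.array([574.4,145.2])
for n in("side","top","wrist"):
    c=cam(n); im,d=cams.capture(n); W=cloud(n,d,c); save(im,sys.argv[1]+n+".png")
    X=(W[...,:2]-B)@np.array([.997,.08]); Y=(W[...,:2]-B)@np.array([-.08,.997]); Z=W[...,2]; i=im.astype(int)
    white=(im.min(-1)>110)&(im.max(-1).astype(int)-im.min(-1)<40); blue=(i[...,2]-i[...,0]>50); inb=(abs(X)<60)
    for nm,k in(("white",white&inb&(Y>12)&(Y<70)&(Z>85)&(Z<165)),("blue",blue&inb&(Y<30)&(Y>-120)&(Z>101)&(Z<215))):
        if k.sum()>20:
            p=np.c_[Y[k],Z[k]]; q=p.mean(0); v=np.linalg.svd(p-q,full_matrices=False)[2][0]
            print(n,nm,k.sum(),"mean Y,Z",q.round(1),"slope dir",v.round(3),"Yrange",np.percentile(p[:,0],[2,98]).round())
E
python3 fl.py a_
```

```text
t 16.7 pos [571.9 189.5 224. ] yaw 4.6 tilt -1.0 F [-0.3  0.3 -0.2] M [ 0.01 -0.03 -0.05] grip -0.006 j [0.13 0.47 1.19 0.   1.48 1.62]
side white 1368 mean Y,Z [42.7 96.8] slope dir [1.    0.001] Yrange [15. 69.]
top white 1214 mean Y,Z [37.6 95.5] slope dir [1.    0.001] Yrange [13. 67.]
top blue 808 mean Y,Z [-86. 151.] slope dir [ 0.309 -0.951] Yrange [-101.  -70.]
wrist white 7274 mean Y,Z [40.9 96.5] slope dir [-1.  0.] Yrange [13. 69.]
wrist blue 13882 mean Y,Z [-88.6 155.7] slope dir [-0.306  0.952] Yrange [-101.  -72.]
```

The white flap is flat: slope 0.001 in all three cameras, z≈96. The blue flap is still at about 1.88 rad. Next I move over to its outer side.

step_arm --plan "0 3 -1 0 0;0 6.5 -1 0 0;0 10 -1 0 0;0 13.5 -1 0 0;0 17 -1 0 0;0 18.6 -1 0 0;0 18.6 2 0 0;0 18.6 5 0 0;0 18.6 8.4 0 0;0 18.6 8.4 0 0"

```text
time_s: 17.85
eef_pos: [584.4, 4.9, 133.8]
ee_rot: [-0.001, 0.999, 0.04, -0.005]
force: [-0.7, -0.0, 0.4]
grip_width: -0.001
```

```bash
python3 tool.py 580 72.5 140 4.6
```

```text
t 17.85 pos [584.4   4.9 133.8] yaw 4.61 tilt -0.9999 F [-0.7 -0.   0.4] M [-0.01  0.    0.  ] grip -0.001 j [-0.19  0.5   1.39  0.    1.26  1.3 ]
shift cm [ 0.1  -6.77 -0.61] twist 0.0
```

step_arm --plan "0 -2 0 0 0;0 -3.5 0 0 0;0 -4.5 0 0 0;0 -5.5 0.3 0 0;0 -6.8 0.7 0 0;0 -8.1 1.1 0 0;0 -9.4 1.9 0 0;0 -10.6 2.7 0 0;0 -11.4 3.6 0 0;0 -12 4.4 0 0"

```text
time_s: 18.85
eef_pos: [577.2, 124.2, 93.7]
ee_rot: [-0.0, 0.999, 0.04, -0.001]
force: [0.5, -0.1, 0.3]
grip_width: 0.002
```

```bash
python3 tool.py 575 144 62 4.6;  python3 fl.py b_
```

```text
t 18.85 pos [577.2 124.2  93.7] yaw 4.61 tilt -1.0 F [ 0.5 -0.1  0.3] M [-0.11  0.01 -0.02] grip 0.002 j [0.01 0.55 1.42 0.   1.17 1.5 ]
shift cm [-0.06 -1.99  3.17] twist 0.0
side white 780 mean Y,Z [44.  96.9] slope dir [ 1.    -0.014] Yrange [15. 69.]
side blue 437 mean Y,Z [-10. 135.] slope dir [-0.869 -0.495] Yrange [-40.  13.]
top white 275 mean Y,Z [48.6 95.5] slope dir [-1.     0.009] Yrange [27. 69.]
top blue 378 mean Y,Z [-28.5 121.4] slope dir [0.894 0.447] Yrange [-69.  15.]
wrist white 9640 mean Y,Z [52.6 96.6] slope dir [-0.999  0.036] Yrange [30. 69.]
wrist blue 26087 mean Y,Z [-24.7 125. ] slope dir [0.894 0.449] Yrange [-69.  14.]
```

View pics/b_wrist.png

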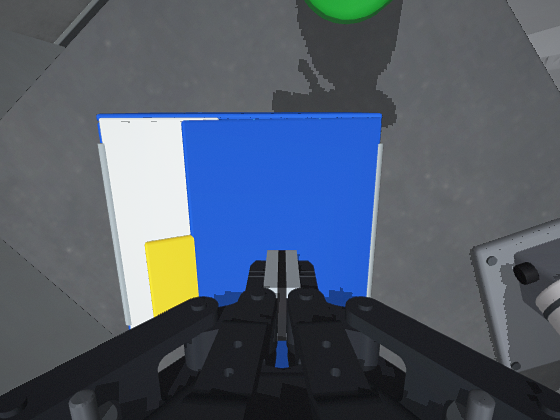

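The blue flap is at about 0.47 rad over the white one (tab ≈170,280). Finishing it.

step_arm --plan "0 -0.6 0.8 0 0;0 -1.1 1.6 0 0;0 -1.4 2.2 0 0;0 -1.4 2.8 0 0;0 -1.4 3.1 0 0;0 -1.4 3.3 0 0;0 -1.4 3.4 0 0;0 -1.4 3.5 0 0"

```text
time_s: 19.8
eef_pos: [576.5, 137.6, 63.1]
ee_rot: [-0.0, 0.999, 0.04, 0.001]
force: [-14.6, -1.0, 32.9]
grip_width: -0.004
```

```bash
python3 tool.py
```

```text
t 19.8 pos [576.5 137.6  63.1] yaw 4.6 tilt -1.0 F [-14.6  -1.   32.9] M [-0.11  2.59 -0.05] grip -0.004 j [0.04 0.59 1.45 0.   1.11 1.53]
```

step_arm --plan "0 0 -0.5 0 0;0 0 -2 0 0;0 0 -5 0 0;0 0 -9 0 0;0 0 -13 0 0;0 0 -17 0 0;0 0 -20 0 0;0 0 -20 0 0;0 0 -20 0 0"

```text
time_s: 20.7
eef_pos: [576.5, 137.3, 259.6]
ee_rot: [-0.0, 0.999, 0.04, 0.0]
force: [0.6, 0.4, -0.5]
grip_width: -0.001
```

```bash
python3 tool.py; sed -i 's/(Z>101)&(Z<215)/(Z>94)\&(Z<215)/' fl.py; python3 fl.py c_
python3 - <<'E'
from h import *
c=cam("top"); im,d=cams.capture("top"); W=cloud("top",d,c)
for t in("spray_bottle","blue_bottle","beaker"):
    for r in spotter.regions_of("top",t)[:1]:
        p=W[r["pixels"]]; print(t,r["conf"].__round__(2),np.nanpercentile(p,[2,50,98],axis=0).round().tolist())
E
```

```text
t 20.7 pos [576.5 137.3 259.6] yaw 4.57 tilt -1.0 F [ 0.6  0.4 -0.5] M [ 0.01  0.03 -0.  ] grip -0.001 j [0.04 0.43 1.16 0.   1.55 1.53]
side white 945 mean Y,Z [50.1 96.9] slope dir [ 1.    -0.012] Yrange [26. 69.]
side blue 2264 mean Y,Z [-21.9 101.3] slope dir [ 1.    -0.002] Yrange [-69.  24.]
top white 213 mean Y,Z [62.6 95.3] slope dir [ 1.    -0.009] Yrange [55. 70.]
top blue 1425 mean Y,Z [-42.4  99.7] slope dir [1.    0.003] Yrange [-68. -11.]
wrist white 4002 mean Y,Z [50.4 96.5] slope dir [-1.     0.003] Yrange [27. 69.]
wrist blue 10667 mean Y,Z [-22.8 101. ] slope dir [-1.     0.001] Yrange [-69.  24.]
spray_bottle 0.66 [[709.0, 59.0, 1.0], [734.0, 93.0, 109.0], [756.0, 147.0, 185.0]]
blue_bottle 0.74 [[369.0, -2.0, 5.0], [393.0, 21.0, 106.0], [413.0, 45.0, 110.0]]
beaker 0.84 [[336.0, 98.0, 2.0], [364.0, 135.0, 9.0], [404.0, 165.0, 82.0]]
```

View pics/c_wrist.png

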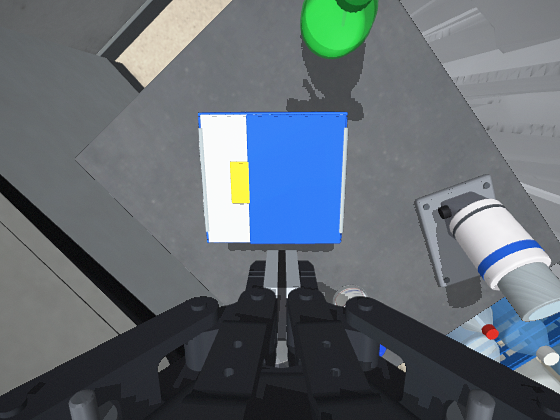

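The box is closed: white flap under, blue flap with the tab at (240,182) over it. Both are flat and the arm is clear, so I'm handing in.

```bash
python3 -c "
from h import *
print(workorder.finish_job())"
```

```text
the job is handed in; nothing more can be done
None
```

The cap is in the nest and the box is closed; I handed the job in after about 21 s of robot time. `finish_job` reports no verdict.

**What I did:** I took the cap off the probe by its knob and pushed its sleeve against the inside of the box's +x wall to bring it upright. I set it down in the nest and let go. I then folded the white flap down, and after that the blue one over it.

**Last checks:**
- **Cap:** just before release it was tilted 0.02 rad, with its rim centre about 1 mm sideways and 1.5 mm in height from the nest's centre. After release I could only check it by eye: my fit found no points, though the wrist picture showed it upright in the nest. It has been hidden since the flaps closed.
- **Flaps:** the side and wrist cameras show both flaps level within about 0.012 rad. The top view agrees, but the arm hid part of the flaps there.
- **Bystanders:** the spray bottle, blue-capped bottle and beaker show no movement beyond measurement noise.
- **Robot:** it stands clear above the box, and the force reading is about zero.

**What went wrong or disagreed:**
- **Fingertip offset:** the wrist camera's depth put the real fingertips about 40 mm above the reported TCP. My first grasp therefore closed on air above the knob; I allowed for the offset from then on.
- **Flap pressing force:** pressing the white flap down peaked at about 48 N vertically at the fingertips, more than I meant. The blue flap took about 33 N. The 40 N limit is stated for the arm and gripper body, not the fingertips.

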